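Shingle the heel lifts in the fitting tray

ROBOT

A 6-joint arm with a two-finger parallel gripper is mounted at the origin on the work surface. World frame = base frame: x ahead of the robot, y to its left, z up, the work surface at z = 0. Lengths are in m, angles in rad, forces in N, time in s.
With the tool pointing down it reaches from about 0.325 to 0.9 m from the base axis. Payload 3.5 kg.
Tool frame: the origin (TCP) lies midway between the tips of the shut fingers; the grasp point (between the pads) lies 19 mm behind it; z points along the fingers, y is the line along which they close (so a half turn about z gives the same grasp; the last joint's range is limited). The gripper opens to 85 mm and grips with 20 to 120 N. Pads are 22 mm wide; open, the fingers measure 114 mm over their backs; the gripper's body (76 mm by 85 mm) begins 54 mm behind the grasp point. The pads swing forward as they close: fully open they stand 13 mm farther back than shut.
Start: joints at [-1.449, 0.276, -0.026, 1.268, 0, 1.467], TCP at [0.139, -0.609, 0.204] pointing down, gripper open.
Joint ranges: [-3.12, 3.12], [-0.85, 1.88], [-1.08, 1.24], [-1.95, 2.15], [-1.57, 1.53], [-3.14, 3.14]. Speed limits (rad/s): [2.57, 2.57, 3.14, 3.14, 3.14, 3.14].

INTERFACE

Orientations are given as a 3x3 rotation matrix whose columns are the frame's x, y, z axes.
In Python, from cell import reach, line_to, set_joints, let_go, grasp, dwell, ik, snapshot, camera_model, PlanningError, close_job, find_in, place_of, current_time_s, current_joint_positions, current_dq, current_joint_torque, current_tool_pos, current_tcp_rot, current_contact_force, current_wrist_torque, current_finger_gap, current_grip_force gives the robot as it stands. Calls block until the motion is done:
- reach(position, orientation): joint-space move of the TCP to a pose.
- line_to(position, rot=None, rate=0.15, until_force=None): straight line of the TCP; rot=None keeps the orientation; rate is the mean speed in m/s. With until_force (N) it stops when the force on the tool has changed by that much, and returns True; else False.
- set_joints(angles): joint-space move.
- let_go() and grasp(force=None): open the fingers fully, or close them until they stop; force is the grip in N (None keeps the last).
- dwell(seconds).
- ik(position, orientation): joint angles nearest the present ones, or None.
- snapshot(name): name is "scene" or "top"; returns (picture, depth): 480x640x3 uint8, red, green, blue; 480x640 float32, m along the optical axis (not along the pixel's ray), 0 where there is no reading.
- camera_model(name): a dict with "vfov" (degrees; the focal length in pixels is half the picture's height over the tangent of half this angle, whatever the lens; pixels are square), "cx", "cy" (the principal point, pixels), "dist" ([k1, k2, p1, p2, k3] as OpenCV has them; the pictures are not rectified), "cam_to_world" (4x4, takes a point from camera to world coordinates). Camera axes: x right, y up, looking along -z (the intrinsics and any distortion apply to the point x, -y, -z); pixel columns grow to the right and rows downward; lengths in m; the calibration is good to about 2 mm. A picture is of the moment at which its call begins. camera_model takes no time and is no camera call.
A pose or a line that the arm cannot do raises PlanningError and nothing moves.
- close_job(): hands the job in; it is judged then, once.
Trained networks look in the newest picture that a camera, given by its name, has taken for a name from the list of things; names that differ only in an ending like _2 or _b are one class to them, and where a whole thing is asked for, a point or a joint stands for the part that bears it (a point fixed in the world has none). Each returns a list of dicts, best first, with "confidence" (0 to 1); they miss things now and then, are a little off and sometimes report something else, mostly with a low value. They report only what shows in the picture. A call takes as long as a camera call. They do not tell look-alikes from the thing itself.
- find_in(camera, target): "pixel" ([column, row] in pixels, amid what is visible of it).
- place_of(camera, target): "pixel" ([column, row] in pixels: a listed point, or the origin of a listed thing).
Readings, each from a call of its own:
- current_time_s(): time.
- current_joint_positions(): joint angles.
- current_dq(): joint speeds.
- current_joint_torque(): joint torques, N m.
- current_tool_pos(): TCP position.
- current_tcp_rot(): TCP orientation.
- current_contact_force(): force on the tool from outside, world axes, zero at the start.
- current_wrist_torque(): the same for the moment, N m.
- current_finger_gap(): finger opening in m.
- current_grip_force(): force on a finger pad.
Only numpy, scipy, OpenCV 4.12 (cv2) and the standard library are available. Lean on these libraries where they do the work, as an engineer would, in place of code of your own. Each camera call takes 0.05 s, during which the arm holds its last target. There are 200 camera calls.

TASK

Carry on the overlapping row of heel-lift plates in the aluminium tray: lay the green plate so that its end laps over about a third of the length of the yellow one that is fixed there, away from the cream stop, then lay the blue plate in the same way with its end lapping over about a third of the green one. Keep both in line with the yellow plate along the tray, each sloping from the plate before it down to the tray's floor, and leave the red plate where it lies.

Things in the scene. Friction and masses are not known exactly. Their poses are not given: they have to be found in the camera images.
- yellow_centre (a point): centre (half-way up) of the yellow plate, 100 x 40 x 10 mm, fixed flat in the tray, its top 13 mm above the bench. x: along plate and tray, away from the cream stop (20 x 60 mm, 21 mm high) at its -x end; y: across; z up. Fixed aluminium tray 300 x 150 mm: floor 3 mm above the bench, 3 mm walls 12 mm high with inner faces 222 mm off towards +x and 72 mm to either side of this point
- green_centre (a point): centre (half-way up) of the loose green hard-plastic heel-lift plate, lying flat on the bench, 100 mm long (its x), 40 mm wide (its y), 10 mm thick (its z), about 55 g, alike when turned end for end; two brass eyelets show on its face
- blue_centre (a point): centre (half-way up) of the loose blue hard-plastic heel-lift plate, lying flat on the bench, 100 mm long (its x), 40 mm wide (its y), 10 mm thick (its z), about 55 g, alike when turned end for end; two brass eyelets show on its face
- red_centre (a point): centre (half-way up) of the loose red hard-plastic heel-lift plate, lying flat on the bench, not wanted in this row; 100 mm long (its x), 40 mm wide (its y), 10 mm thick (its z), about 55 g, alike when turned end for end; two brass eyelets show on its face
Things that resemble listed ones, but are neither listed nor needed, are in the scene too. There is more than one size of the part that bears green_centre; the job needs the smallest.

How it is judged:
On the way, in this order (a step that is already met when the one before it is completed fails the run):
1. the green plate lies lapped over the yellow one, sloping down to the tray floor (x of green_centre in the frame of yellow_centre between 0.053 and 0.083 m and y of green_centre in the frame of yellow_centre between -0.018 and 0.018 m and angle between the y axis of green_centre and the y axis of yellow_centre, either way round below 0.22 rad and angle between green_centre's own z axis and vertical between 0.06 and 0.24 rad and z of green_centre in the frame of yellow_centre between -0.004 and 0.013 m), for 0.2 s.
2. the blue plate lies lapped over the green one, sloping down to the tray floor, the green still in place (all of step 1 and horizontal distance between blue_centre and green_centre between 0.053 and 0.083 m and x of blue_centre in the frame of yellow_centre above 0.1 m and y of blue_centre in the frame of yellow_centre between -0.018 and 0.018 m and angle between the y axis of blue_centre and the y axis of yellow_centre, either way round below 0.22 rad and angle between blue_centre's own z axis and vertical between 0.06 and 0.24 rad and z of blue_centre in the frame of yellow_centre between -0.004 and 0.013 m), for 0.2 s.
At the end, for the whole second after the job is handed in: Along the tray from the stop: green centre 53-83 mm past yellow's, blue centre 53-83 mm from green's and over 100 mm past yellow's; both within 18 mm sideways and 0.22 rad of yellow's line, sloping 0.06-0.24 rad, centres 4 mm below to 13 mm above yellow's, at rest (under 0.02 m/s) (all of step 2 and linear speed of each of green, blue below 0.02 m/s); the robot touches nothing.
It fails at once if the red plate is moved by more than 20 mm (distance of red_centre from where it was at the start of the episode above 0.02 m).
It also fails if it takes over 56 s, if anything falls off the work surface, if the arm or the gripper's body presses on something with over 40 N, if the wrist force passes 120 N, or if a joint passes its speed limit or range.

## Working session

There is one attempt and no reset: what is moved stays moved. The work goes in short steps, each a Python script; the robot and the scene stay as the last script left them, time stands still between calls to the robot, and variables do not carry over. Pictures are saved under pics/ and viewed, at most 10 in all, crops included, and the job is handed in when it is done.

```bash
mkdir -p pics; cat > h.py <<'E'
import numpy as np, cv2
from cell import *
def px2w(cam, px, z=None, depth=None):
    m=camera_model(cam); f=240/np.tan(np.radians(m["vfov"])/2)
    K=np.array([[f,0,m["cx"]],[0,f,m["cy"]],[0,0,1.]])
    u=cv2.undistortPoints(np.array(px,float).reshape(-1,1,2),K,np.array(m["dist"],float)).reshape(-1,2)
    d=np.c_[u[:,0],-u[:,1],-np.ones(len(u))]
    T=np.array(m["cam_to_world"]); dw=d@T[:3,:3].T; o=T[:3,3]
    t=(z-o[2])/dw[:,2] if z is not None else np.asarray(depth)
    return o+dw*np.reshape(t,(-1,1))
E
python3 - <<'E'
from h import *
for c in("scene","top"):
    p,d=snapshot(c); cv2.imwrite(f"pics/{c}0.png",p[:,:,::-1]); np.save(f"pics/{c}0d.npy",d)
    for n in("yellow_centre","green_centre","blue_centre","red_centre"):
        for r in place_of(c,n):
            q=r["pixel"]; print(c,n,np.round(q),round(r["confidence"],2),px2w(c,[q],z=0.01).round(3))
E
```

```text
scene yellow_centre [189. 359.] 0.9 [[ 0.526 -0.293  0.01 ]]
scene green_centre [280. 166.] 0.66 [[0.31 0.14 0.01]]
scene green_centre [402. 230.] 0.56 [[0.622 0.155 0.01 ]]
scene green_centre [350. 365.] 0.55 [[ 0.72  -0.135  0.01 ]]
scene blue_centre [330. 202.] 0.81 [[0.466 0.124 0.01 ]]
scene red_centre [389. 162.] 0.89 [[0.483 0.312 0.01 ]]
top yellow_centre [484. 248.] 0.78 [[ 0.522 -0.294  0.01 ]]
top green_centre [242. 201.] 0.88 [[0.614 0.163 0.01 ]]
top green_centre [395. 144.] 0.71 [[ 0.725 -0.128  0.01 ]]
top green_centre [254. 368.] 0.66 [[0.303 0.142 0.01 ]]
top blue_centre [264. 279.] 0.82 [[0.469 0.122 0.01 ]]
top red_centre [163. 272.] 0.85 [[0.483 0.313 0.01 ]]
```

View pics/top0.png

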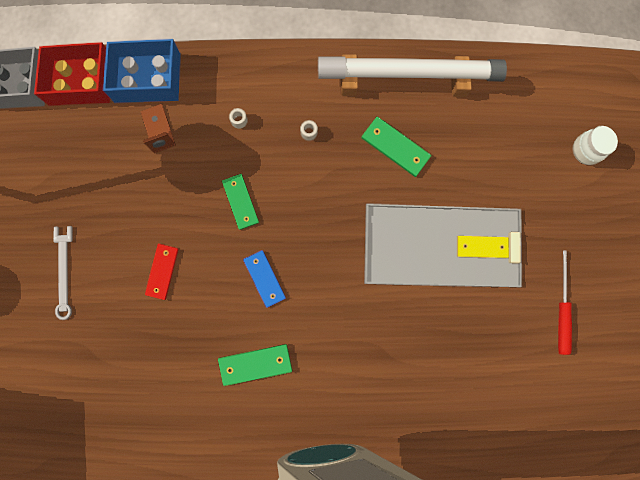

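View pics/scene0.png

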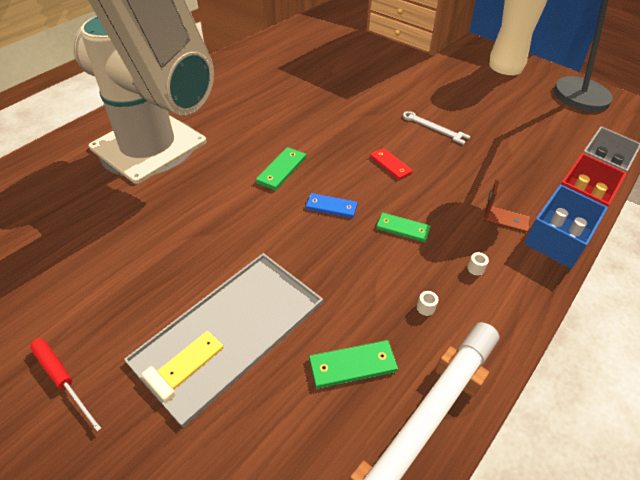

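The top view shows three green plates. The smallest is at about (242,201), and the ones at (395,144) and (254,368) are bigger look-alikes. Blue is at (264,279), red at (163,272), and yellow at (484,247) with the stop on its right. Next I'll measure outlines and pick up the green plate.

```bash
cat >> h.py <<'E'
HUE={"green":(50,80),"blue":(100,125),"yellow":(22,34)}
def measure(pic,px,col,z):
    hsv=cv2.cvtColor(pic,cv2.COLOR_RGB2HSV); a,b=HUE[col]
    m=cv2.inRange(hsv,(a,120,100),(b,255,255))
    m=cv2.morphologyEx(m,cv2.MORPH_CLOSE,np.ones((7,7)))
    n,l,s,c=cv2.connectedComponentsWithStats(m); i=1+np.argmin(np.hypot(*(c[1:]-px).T)+1e3*(s[1:,4]<300))
    r,cc=np.nonzero(l==i); w=px2w("top",np.c_[cc,r],z=z)[:,:2]
    (ctr,wh,_)=cv2.minAreaRect((w*1000).astype(np.float32))
    bx=cv2.boxPoints(((ctr),wh,_)); e=[bx[1]-bx[0],bx[2]-bx[1]]; e=max(e,key=np.linalg.norm)
    yaw=np.arctan2(e[1],e[0]); yaw=yaw%np.pi
    return np.array(ctr)/1000,yaw,np.array(wh)
def Rt(yaw,slope=0.):
    "tool pose: closes across a plate whose x is at yaw, sloping down by slope towards +x"
    x=np.array([np.cos(yaw)*np.cos(slope),np.sin(yaw)*np.cos(slope),-np.sin(slope)])
    y=np.array([-np.sin(yaw),np.cos(yaw),0]); z=np.cross(x,y)
    return np.c_[x,-y,-z]
E
python3 - <<'E'
from h import *
p=cv2.imread("pics/top0.png")[:,:,::-1].copy()
P={}
for k,px,c,z in(("green",(242,201),"green",.01),("blue",(264,279),"blue",.01),("yellow",(484,247),"yellow",.013),("g2",(395,144),"green",.012),("g3",(254,368),"green",.012)):
    P[k]=measure(p,px,c,z); print(k,P[k])
q=np.array(current_joint_positions())
for k,sl in(("green",0),("blue",0),("yellow",.147)):
    c,y,_=P[k]
    for yy in(y,y-np.pi):
        s=sl if yy==y else -sl
        j=ik([*c,.1],Rt(yy,s)); print(k,yy.round(2),None if j is None else np.round(j,2))
E
```

```text
green (array([0.61517834, 0.16823239]), np.float32(0.3478411), array([99.91094971, 39.38743591]))
blue (array([0.46892239, 0.12232917]), np.float32(0.44682142), array([100.06289673,  39.7324791 ]))
yellow (array([ 0.524755  , -0.29180389]), np.float32(1.5277447), array([98.34065247, 39.99954224]))
g2 (array([ 0.72010919, -0.12960937]), np.float32(0.919366), array([130.2729187,  54.1228981]))
g3 (array([0.30997998, 0.14059247]), np.float32(1.7672487), array([ 52.22275162, 129.59989929]))
green 0.35 [ 0.17  0.37 -0.13  1.08  0.    2.96]
green -2.79 [ 0.17  0.37 -0.13  1.08  0.   -0.18]
blue 0.45 [ 0.12  0.11 -0.46  1.    0.    2.82]
blue -2.69 [ 0.12  0.11 -0.46  1.    0.   -0.33]
yellow 1.53 [-0.55  0.26 -0.28  0.95 -0.13  1.06]
yellow -1.61 [-0.55  0.26 -0.28  0.95 -0.13 -2.08]
```

```bash
cat >> h.py <<'E'
Y=np.array([.52475,-.29180]); YW=1.5277
def pick(c,yaw,g=40):
    R=Rt(yaw); reach([*c,.09],R); line_to([*c,.025],rate=.2)
    print("touch",line_to([*c,.001],rate=.05,until_force=8), np.round(current_tool_pos(),4))
    grasp(g); print("gap",current_finger_gap(),"F",current_grip_force(),"tcp",np.round(current_tool_pos(),4))
    off=current_tool_pos()[2]-.005
    line_to([*c,.10],rate=.2); print("gap",current_finger_gap(),"F",current_grip_force(),"t",current_time_s())
    return off
def place(dx,off,slope=.147,zc=.0153):
    R=Rt(YW,slope); u=np.array([np.cos(YW),np.sin(YW)])
    t=np.array([*(Y+dx*u),zc])-off*R[:,2]*1.0
    reach(t+[0,0,.09],R); line_to(t+[0,0,.015],rate=.2)
    print("contact",line_to(t-[0,0,.003],rate=.03,until_force=4),np.round(np.array(current_tool_pos())-t,4))
    let_go(); line_to(np.array(current_tool_pos())-.08*R[:,2],rate=.2)
    print("t",current_time_s())
E
python3 - <<'E'
from h import *
off=pick([.6152,.1682],.348-np.pi); print("off",off)
p,d=snapshot("scene"); cv2.imwrite("pics/s1.png",p[:,:,::-1])
E
```

```text
touch False [0.615  0.1682 0.0007]
gap -0.0005024148404099626 F 0.0 tcp [0.6152 0.1682 0.001 ]
gap -0.00018680253636439823 F 0.0 t 6.225
off -0.0039988545249383
```

View pics/s1.png

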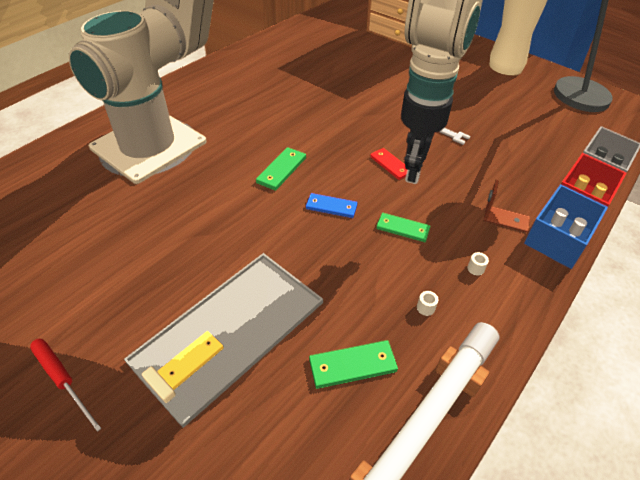

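Green wasn't gripped and still lies at (402,227): the fingers closed over its top. I'll check whether it moved, then retry lower.

```bash
python3 - <<'E'
from h import *
for f in("scene0","s1"):
    p=cv2.imread(f"pics/{f}.png"); h=cv2.cvtColor(p,cv2.COLOR_BGR2HSV)
    m=cv2.inRange(h,(50,120,60),(80,255,255)); m[:, :370]=0; m[260:]=0;m[:,440:]=0
    r,c=np.nonzero(m); w=px2w("scene",np.c_[c,r],z=.01)[:,:2]
    print(f,len(r),c.mean(),r.mean(),w.mean(0),cv2.minAreaRect((w*1000).astype(np.float32)))
E
```

```text
scene0 834 403.08872901678654 226.92685851318944 [0.61914445 0.1649143 ] ((618.2464599609375, 165.17098999023438), (99.38870239257812, 47.30906295776367), 19.93315315246582)
s1 834 403.08872901678654 226.92685851318944 [0.61914445 0.1649143 ] ((618.2464599609375, 165.17098999023438), (99.38870239257812, 47.30906295776367), 19.93315315246582)
```

```bash
python3 - <<'E'
from h import *
print(np.round(current_tool_pos(),4),np.round(current_tcp_rot(),3).tolist(),current_finger_gap(),np.round(current_joint_positions(),3),np.round(current_contact_force(),2))
p,d=snapshot("scene"); m=camera_model("scene")
r,c=np.mgrid[80:215,380:450]; w=px2w("scene",np.c_[c.ravel(),r.ravel()],depth=d[80:215,380:450].ravel())
k=(w[:,2]>.03)&(d[80:215,380:450].ravel()>0)
b=w[k]; i=np.argsort(b[:,2])[:15]; print("lowest gripper pts",b[i].round(3)[::4])
cv2.imwrite("pics/s2.png",cv2.resize(p[70:260,330:530,::-1],(800,760))[:600])
p,d=snapshot("top"); cv2.imwrite("pics/t2.png",cv2.resize(p[130:330,130:350,::-1],(660,600)))
E
```

```text
[0.6138 0.1679 0.0983] [[-0.94, -0.341, -0.003], [-0.341, 0.94, -0.0], [0.003, 0.001, -1.0]] 0.000416912070396935 [ 0.166  0.368 -0.131  1.075  0.    -0.182] [ 0.5  -0.32 -0.42]
lowest gripper pts [[0.616 0.164 0.124]
 [0.62  0.163 0.126]
 [0.625 0.165 0.127]
 [0.624 0.172 0.13 ]]
```

View pics/s2.png

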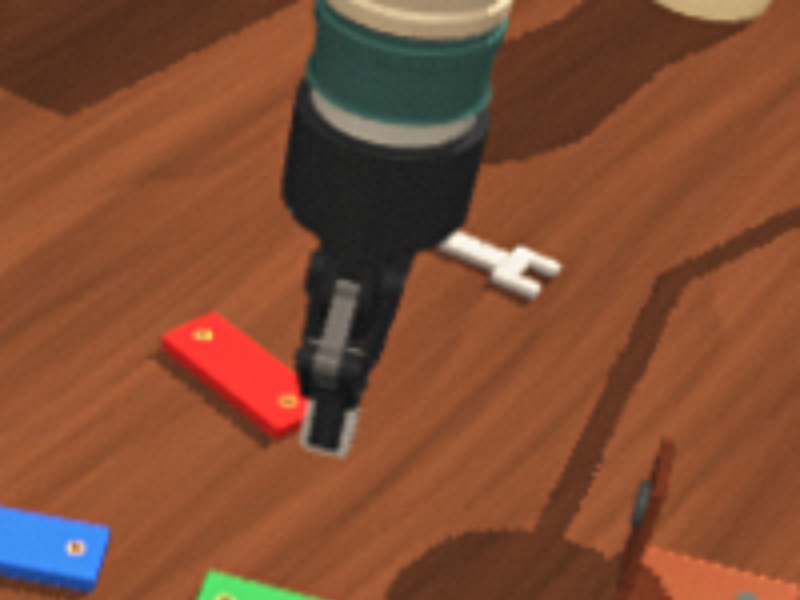

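```bash
python3 - <<'E'
from h import *
for z in(.09,.098,.11,.12,.13): print(z,px2w("scene",[[412,182]],z=z).round(3))
d=np.array(current_joint_positions())
p,dd=snapshot("scene"); print(dd[170:190,405:420:3].round(3).tolist())
print(px2w("scene",[[412,182]],depth=[dd[182,412]]), px2w("scene",[[412,178]],depth=[dd[178,412]]))
print(px2w("scene",[[402,230],[330,202]],depth=[dd[230,402],dd[202,330]]))
E
```

```text
0.09 [[0.6   0.204 0.09 ]]
0.098 [[0.604 0.196 0.098]]
0.11 [[0.61  0.183 0.11 ]]
0.12 [[0.616 0.172 0.12 ]]
0.13 [[0.621 0.161 0.13 ]]
[[1.0449999570846558, 0.7910000085830688, 0.7889999747276306, 0.7870000004768372, 0.7699999809265137], [1.0479999780654907, 0.8140000104904175, 0.8199999928474426, 0.7870000004768372, 0.7789999842643738], [1.0429999828338623, 0.8149999976158142, 0.8159999847412109, 0.8130000233650208, 0.7839999794960022], [1.0379999876022339, 0.8190000057220459, 0.8159999847412109, 0.8159999847412109, 0.8209999799728394], [1.0390000343322754, 0.8190000057220459, 0.8180000185966492, 0.8149999976158142, 0.8209999799728394], [1.0399999618530273, 0.8209999799728394, 0.8209999799728394, 0.8140000104904175, 0.8240000009536743], [1.0390000343322754, 0.8209999799728394, 0.8209999799728394, 0.8190000057220459, 0.8240000009536743], [1.0410000085830688, 0.8220000267028809, 0.8209999799728394, 0.8180000185966492, 0.8270000219345093], [1.0410000085830688, 0.824999988079071, 0.824999988079071, 0.8199999928474426, 0.8309999704360962], [0.8379999995231628, 0.8259999752044678, 0.8299
[... 513 characters left out ...]
705, 0.8370000123977661, 1.031999945640564], [1.0269999504089355, 1.0240000486373901, 1.0269999504089355, 1.0240000486373901, 1.0260000228881836], [1.0240000486373901, 1.0219999551773071, 1.0260000228881836, 1.024999976158142, 1.0199999809265137], [1.0240000486373901, 1.0210000276565552, 1.0230000019073486, 1.0240000486373901, 1.0230000019073486], [1.0199999809265137, 1.0210000276565552, 1.0169999599456787, 1.0210000276565552, 1.0219999551773071], [1.0169999599456787, 1.0199999809265137, 1.0180000066757202, 1.0219999551773071, 1.0219999551773071]]
[[0.62176919 0.15887669 0.13229191]] [[0.62113102 0.15703495 0.14242495]]
[[0.62235537 0.15641799 0.01009482]
 [0.46888223 0.12126391 0.01419261]]
```

Camera evidence says the shut fingertips stand about 22 mm above the reported TCP. I'll confirm by touching clear bench with the fingers shut.

```bash
python3 - <<'E'
from h import *
R=Rt(.348-np.pi); c=[.60,.05]
reach([*c,.05],R); 
print(line_to([*c,-.03],rate=.04,until_force=5),np.round(current_tool_pos(),4),np.round(current_contact_force(),1))
line_to([*c,.05],rate=.2); print(current_time_s(),np.round(current_tool_pos(),4))
E
```

```text
True [ 0.5999  0.05   -0.0275] [-0.4 -0.   5.1]
9.325 [0.5997 0.05   0.0496]
```

```bash
sed -i 's/line_to(\[\*c,.025\],rate=.2)/line_to([*c,.0],rate=.2)/; s/line_to(\[\*c,.001\],rate=.05/line_to([*c,-.027],rate=.05/' h.py
python3 - <<'E'
from h import *
let_go()
off=pick([.6152,.1682],.348-np.pi); print("off",off); open("off","w").write(str(off))
p,d=snapshot("scene"); cv2.imwrite("pics/s3.png",p[:,:,::-1])
E
```

```text
touch False [ 0.6151  0.1682 -0.0272]
gap 0.03849073293202149 F 41.07181012630463 tcp [ 0.6159  0.1683 -0.0264]
gap 0.038634776522503696 F 40.78786611557007 t 13.2417
off -0.03141231343910554
```

View pics/s3.png

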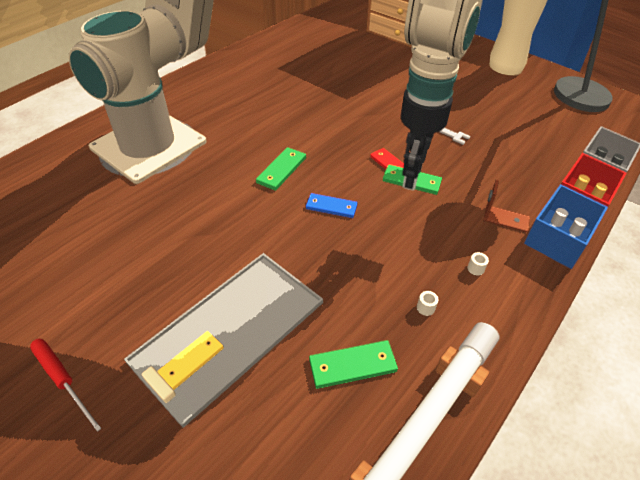

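Green is held level near its middle, at about (413,179). Now placing it.

```bash
python3 - <<'E'
from h import *
place(.068,float(open("off").read()))
reach([.469,.1223,.09],Rt(.4468-np.pi))
p,d=snapshot("top"); cv2.imwrite("pics/t4.png",cv2.resize(p[180:310,340:540,::-1],(800,520)))
m=measure(p,(440,246),"green",.0203); print(m)
u=np.array([np.cos(YW),np.sin(YW)]); e=m[0]-Y; print("x,y",e@u,e@[-u[1],u[0]])
np.save("pics/t4d.npy",d)
for s in(-40,0,40):
    w=m[0]+u*s/1000
    # depth height at this point: nearest pixel
    r,c=np.mgrid[180:310,340:540]; q=px2w("top",np.c_[c.ravel(),r.ravel()],depth=d[180:310,340:540].ravel())
    k=np.hypot(*(q[:,:2]-w).T)<.008; print(s,np.median(q[k,2]).round(4))
E
```

```text
contact True [ 0.0004 -0.0002 -0.    ]
t 16.9
(array([ 0.5272627 , -0.22414142]), np.float32(1.5598327), array([100.4538269 ,  37.86478806]))
x,y 0.06770401477010309 0.0004045715631063362
-40 0.027
0 0.0211
40 0.0148
```

View pics/t4.png

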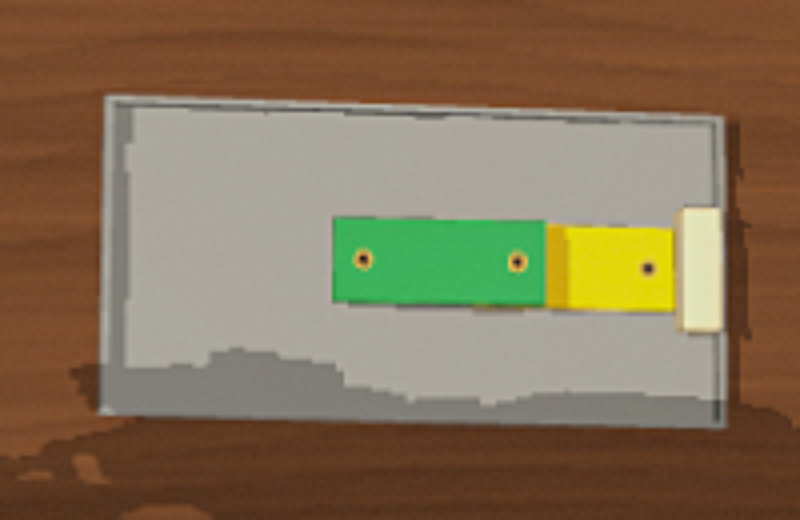

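Green laps yellow at x=67.7 mm, y=0.4 mm, with a slope of about 0.15. Next the blue plate.

```bash
python3 - <<'E'
from h import *
off=pick([.4689,.1223],.4468-np.pi)
if current_finger_gap()<.03: raise SystemExit("missed")
place(.136,off)
reach([.469,.1223,.12],Rt(.4468-np.pi))
p,d=snapshot("top"); cv2.imwrite("pics/t5.png",cv2.resize(p[180:310,340:540,::-1],(800,520)))
u=np.array([np.cos(YW),np.sin(YW)])
r,c=np.mgrid[180:310,340:540]; q=px2w("top",np.c_[c.ravel(),r.ravel()],depth=d[180:310,340:540].ravel())
m=measure(p,(405,246),"blue",.0203); print(m); e=m[0]-Y; print("blue x,y",e@u,e@[-u[1],u[0]])
for s in(-40,0,40):
    print(s,np.median(q[np.hypot(*(q[:,:2]-m[0]-u*s/1000).T)<.008,2]).round(4))
g=measure(p,(445,246),"green",.0203); e=g[0]-Y; print("green visible",g, e@u)
E
```

```text
touch False [ 0.4687  0.1223 -0.0272]
gap 0.0388205494700837 F 40.58098554611206 tcp [ 0.4696  0.1224 -0.0265]
gap 0.03846308808988339 F 40.24857044219971 t 21.1167
contact True [ 0.0004 -0.0001 -0.0001]
t 24.6667
(array([ 0.52972827, -0.15744467]), np.float32(1.5406876), array([98.3440094 , 39.59421539]))
blue x,y 0.13444505785644834 0.0008147798033859568
-40 0.0276
0 0.0208
40 0.0151
green visible (array([ 0.52707935, -0.24119518]), np.float32(1.5597208), array([66.34008026, 37.86490631])) 0.050658193271040076
```

View pics/t5.png

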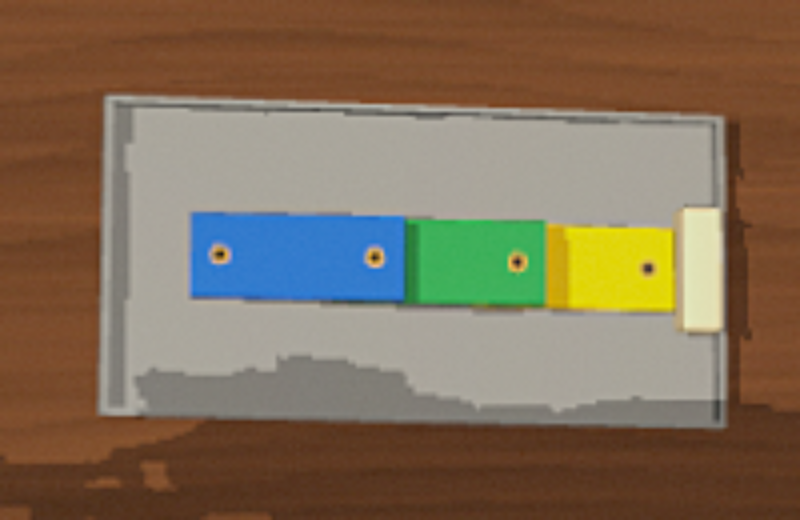

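The blue plate laps the green one in line, 67 mm from it and sloping about 0.15. Green hasn't moved.

```bash
python3 -c "
from cell import *
print(close_job())"
```

```text
the job is handed in; nothing more can be done
None
```

I laid the green plate over the yellow one (centre about 68 mm past yellow's) and the blue over the green (about 67 mm further on), both in line within 1 mm and sloping about 0.15 rad, never touched the red plate, and handed the job in after roughly 25 s of robot time; no verdict was returned.

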